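Close the candle display case

TASK

Slide the glazed top door of the large candle display case fully shut, away from the robot, until it meets the bar at the case's far end. Leave the door of the small tin case where it is, and leave the diffuser bottle standing where it is.

Things in the scene. Friction and masses are not known exactly. Their poses are not given: they have to be found in the camera images.
- candle_door (a joint): Glazed door lying level on the LARGE case (fixed; 360 mm long, 220 wide; two amber candle jars inside at its far end). Metres: 0 = shut against the far end bar, up to 0.155 as it slides towards the robot; starts 0.09 to 0.15. Door 175 mm long, top 124 mm above the table; side rails rise to 130 mm. Stays where left; slides with about 2.5 N plus 8 N per m/s.
- candle_pull (a point): Middle (139 mm above the table) of that door's pull: an upright dark wooden bar across it near the robot-side edge, 14 mm thick, 80 long, 30 high (124 to 154 mm above the table). x: closing direction, level, within 0.25 rad of world +x; y along the bar; z up. Moves with the door, which goes on 13 mm behind the bar; then the fixed top, at 110 mm.
- tin_pull (a point): Middle of the SMALL case's round knob, 28 mm across, top 125 mm above the table, point at 114 mm; axes as for the other pull. The small case (fixed, 280 mm long, 160 wide, rails to 105 mm, two aluminium tins inside) stands left or right of the large one; its door, partly open, is to stay there.
- diffuser: Amber bottle with a wooden stopper, 58 mm across, 124 mm high, loose, upright on the table between the two cases; origin at the centre of its underside, z up.
Things that resemble listed ones, but are neither listed nor needed, are in the scene too. Leave any green, pink or turquoise look-alike of the diffuser alone.

How it is judged:
By the outcome, as a careful person would: the job done as asked, in the order asked, and still so for the second after the job is handed in, with the robot touching nothing.
It also fails if it takes over 29 s, if anything falls off the work surface, if the arm or the gripper's body presses on something with over 40 N, if the wrist force passes 120 N, or if a joint passes its speed limit or range.

ROBOT

A 6-joint arm with a two-finger parallel gripper is mounted at the origin on the work surface. World frame = base frame: x ahead of the robot, y to its left, z up, the work surface at z = 0. Lengths are in m, angles in rad, forces in N, time in s.
With the tool pointing down it reaches from about 0.275 to 0.875 m from the base axis. Payload 12.5 kg.
Tool frame: the origin (TCP) lies midway between the tips of the shut fingers; the grasp point (between the pads) lies 19 mm behind it; z points along the fingers, y is the direction in which the jaws open and shut (so a half turn about z gives the same grasp; the last joint's range is limited). The gripper opens to 85 mm and grips with 20 to 120 N. Pads are 22 mm wide; open, the fingers measure 114 mm over their backs; the gripper's body (76 mm by 85 mm) begins 54 mm behind the grasp point. The pads swing forward as they close: fully open they stand 13 mm farther back than shut.
Start: joints at [-1.411, 0.351, 1.652, -0, 1.139, -0.085], TCP at [0.133, -0.534, 0.231] pointing down, gripper open.
Joint ranges: [-2.75, 2.75], [-0.79, 2.1], [0.01, 2.65], [-1.57, 4.71], [0.07, 3.14], [-2.87, 2.87]. Speed limits (rad/s): [2.22, 2.22, 2.79, 3.14, 3.14, 3.14].

INTERFACE

Orientations are given as a 3x3 rotation matrix whose columns are the frame's x, y, z axes.
In Python, from rig import state, get_image, sign_off gives the robot as it stands.
- The arm moves only by the tool drive_tool, never from a script. Its argument "plan" is a list that holds one entry, the list of rows, each a list of 4 numbers: the shift along the tool's x, y, z in m, then the turn about the tool's z in rad. A call has 1 to 8 rows; each row is the pose to reach, as a shift and turn from the pose commanded when the call began, along the tool's axes at that moment; what a row does not reach only later rows make up. A row lasts 1/12 s, in which the tool goes at most 41.7 mm and 7.16 degrees, less where a joint would pass 70% of its speed; a pose out of reach is approached as far as the arm can. A call with a gripper value outside its range is refused whole. "claw" is the closure, from 0 (fully open) to 1 (shut), set as the call begins (left out, the last holds). The fingers move at their own pace and stop on an object; "grip_force" is the grip in N (left out, the last holds). Time passes only in rows, so rows that repeat a pose let the fingers close. It gives the time, the measured TCP pose, the force and the opening at its end, in the units of the state.
- state(): the state, without advancing time (a new reading comes with each control period).
- get_image(name): name is "side" or "top"; returns a dict with "pixels" (480x640x3 uint8, blue, green, red), "intrinsics" (3x3 intrinsics, pixels), "R" (3x3) and "t" (3): a world point X has camera coordinates R X + t. Camera axes: x right, y down, z forward; pixel columns grow to the right and rows downward; lengths in m; the calibration is good to about 2 mm. A picture is of the moment at which its call begins. There is no depth.
- sign_off(): hands the job in, once; it reports no verdict.
The state is a dict: "time_s": time; "joints": joint angles; "dq": joint speeds; "joint_torque": joint torques, N m; "ee_pos": TCP position; "tool_rot": TCP orientation; "force": force on the tool from outside, world axes, zero at the start; "wrist_torque": the same for the moment, N m; "grip_width": finger opening in m.
Only numpy, scipy, OpenCV 4.12 (cv2) and the standard library are available. Lean on these libraries where they do the work, as an engineer would, in place of code of your own. Each camera call takes 0.05 s, during which the arm holds its last target. There are 200 camera calls.

## Working session

There is one attempt and no reset: what is moved stays moved. The work goes in short steps, Python scripts to look and compute and a tool call to move; the robot and the scene stay as the last step left them, time stands still between calls to the robot, and variables do not carry over. Pictures are saved under pics/ and viewed, about 8 in all and at most 12, crops included, and the job is handed in when it is done.

Besides the shell and the picture viewer there is one more tool, called after "Call:" as name(argument=value, ...), one argument or row to a line, values as JSON. drive_tool: Moves the arm, as the interface text tells. Its arguments: {"type":"object","properties":{"plan":{"type":"array"},"claw":{"type":"number"},"grip_force":{"type":"number"}},"required":["plan"]}

```bash
mkdir -p pics; python3 - <<'E'
from rig import state,get_image
import cv2,pickle
s=state();print(s)
for n in("side","top"):
    im=get_image(n);cv2.imwrite(f"pics/{n}0.png",im["pixels"]);pickle.dump(im,open(f"{n}0.pkl","wb"));print(n,im["intrinsics"],im["R"],im["t"])
E
```

```text
{'time_s': 0.0, 'joints': array([-1.41060535e+00,  3.51208795e-01,  1.65245292e+00,  2.50286999e-05,
        1.13907037e+00, -8.46077104e-02]), 'dq': array([-0.00079236,  0.00084147, -0.00025204,  0.0009108 , -0.00063413,
       -0.00036845]), 'joint_torque': array([-3.39822524e-03, -5.06108451e+01, -2.91410762e+01, -2.31034828e-04,
        4.63760793e-03,  2.19771167e-06]), 'ee_pos': array([ 0.1332714 , -0.53326329,  0.23076249]), 'tool_rot': array([[ 9.70188687e-01,  2.42350752e-01, -1.59305131e-04],
       [ 2.42350775e-01, -9.70188038e-01,  1.12846463e-03],
       [ 1.18928318e-04, -1.13343134e-03, -9.99999351e-01]]), 'force': array([-0.84342459, -0.28954309, -0.2220629 ]), 'wrist_torque': array([-0.05277279, -0.00703279, -0.02680603]), 'grip_width': 0.08520229046493441}
side [[468.79650051   0.         318.66648654]
 [  0.         468.79650051 241.49295936]
 [  0.           0.           1.        ]] [[ 0.95355988 -0.30116971  0.00451178]
 [-0.17694276 -0.57223033 -0.80077694]
 [ 0.24375153  0.76279044 -0.59894569]] [-0.51814747  0.20523312  0.83848849]
top [[615.92231592   0.         324.27767095]
 [  0.         615.92231592 247.49330513]
 [  0.           0.           1.        ]] [[ 0.00822674 -0.99989656 -0.01179801]
 [-0.98720004 -0.0062419  -0.15936475]
 [ 0.15927463  0.01295804 -0.98714927]] [0.00747952 0.55168722 1.23873403]
```

View pics/top0.png

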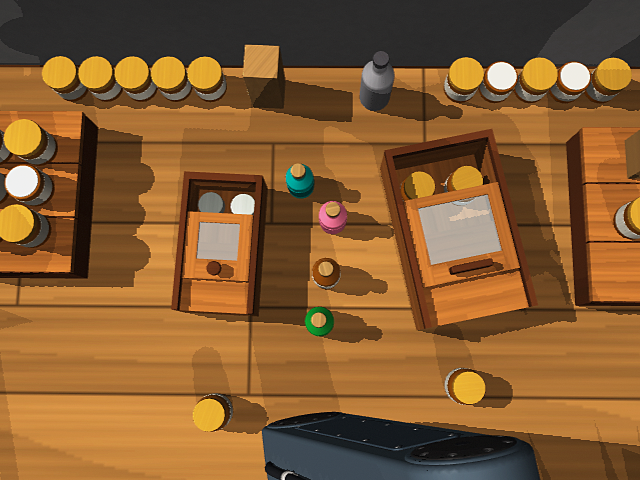

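View pics/side0.png

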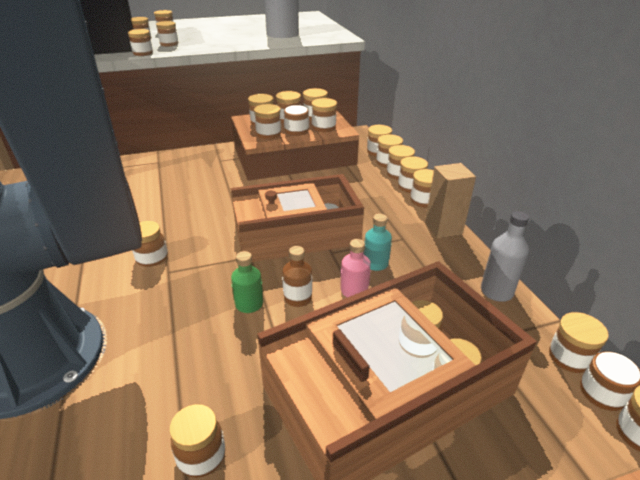

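The top view shows the large case around (460,230). Its dark bar pull is at (472,268) in the top view and (350,354) in the side view. The small case's round knob is at (214,268), and the amber diffuser is at (326,270) among the green, pink and turquoise look-alikes. The bar is on the large case with the amber jars at its far end, so that is candle_pull. Next I'll measure it and confirm it in one crop.

```bash
cat > h.py <<'E'
import numpy as np,cv2
def P(c): return c["intrinsics"]@np.c_[c["R"],c["t"]]
def ray(c,p,z):
    p=np.asarray(p,float); C=-c["R"].T@c["t"]; d=c["R"].T@np.linalg.solve(c["intrinsics"],[*p,1]); return C+d*(z-C[2])/d[2]
def tri(a,pa,b,pb):
    X=cv2.triangulatePoints(P(a),P(b),np.array(pa,float).reshape(2,1),np.array(pb,float).reshape(2,1)).ravel(); return X[:3]/X[3]
def proj(c,X): q=P(c)@[*X,1]; return q[:2]/q[2]
def bar(c,roi,thr):
    x0,y0,x1,y1=roi; h=cv2.cvtColor(c["pixels"],cv2.COLOR_BGR2HSV)[y0:y1,x0:x1]
    m=(h[...,2]<thr).astype(np.uint8)
    k=max(cv2.findContours(m,0,1)[0],key=cv2.contourArea)+np.array([x0,y0]); return k
E
python3 - <<'E'
import pickle,cv2,numpy as np
from h import *
t=pickle.load(open("top0.pkl","rb"));s=pickle.load(open("side0.pkl","rb"))
kt=bar(t,(440,252,505,285),110);ks=bar(s,(322,318,380,388),95)
out=[]
for c,k,(x0,y0,x1,y1) in((t,kt,(435,245,510,290)),(s,ks,(315,310,390,390))):
    print(cv2.contourArea(k),cv2.minAreaRect(k),cv2.approxPolyDP(k,2,True)[:,0].tolist())
    S=6 if c is s else 5
    im=cv2.resize(c["pixels"][y0:y1,x0:x1],None,fx=S,fy=S,interpolation=cv2.INTER_CUBIC)
    cv2.polylines(im,[((k-[x0,y0])*S+S//2).astype(int)],True,(0,255,0),1)
    out.append(cv2.copyMakeBorder(im,0,480-im.shape[0],0,0,cv2.BORDER_CONSTANT))
cv2.imwrite("pics/crop1.png",cv2.resize(np.hstack(out),None,fx=.9,fy=.9))
E
```

```text
382.0 ((475.7172546386719, 265.8893737792969), (12.222325325012207, 54.140377044677734), 84.80557250976562) [[503, 267], [491, 259], [455, 265], [450, 267], [449, 271], [454, 274], [491, 265], [496, 270]]
374.5 ((348.5000305175781, 357.5000305175781), (53.740116119384766, 14.142135620117188), 45.0) [[334, 334], [334, 346], [356, 375], [364, 380], [368, 367], [362, 369]]
```

View pics/crop1.png

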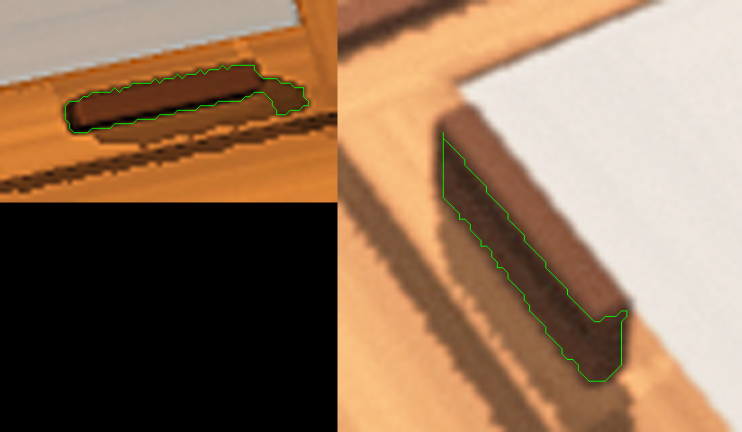

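The crop confirms the dark upright bar across the large door, just behind the glass. I read its top-face corners in both views for triangulation, leaving out the shadow on its right in the top view.

```bash
python3 - <<'E'
import pickle
from h import *
from rig import state
t=pickle.load(open("top0.pkl","rb"));s=pickle.load(open("side0.pkl","rb"))
T=[(453.2,266.6),(452.8,272.5),(493.7,265),(491.9,259.7)];S=[(339.2,329.1),(334.5,333.1),(363.8,369.3),(369.2,366.1)]
X=[tri(t,a,s,b) for a,b in zip(T,S)]
for a,x,b in zip(T,X,S): print(x.round(4),ray(t,a,.154).round(4),ray(s,b,.154).round(4))
c=np.mean(X,0);print("c",c)
# case side rails direction from top image: outer rail edges at z .13
for a,b in(((385,151),(418,328)),((491,131),(536,303))):
    d=ray(t,b,.13)-ray(t,a,.13);print("rail yaw",np.arctan2(-d[1],-d[0]),ray(t,a,.13),ray(t,b,.13))
for n,p,q,z in(("knob",(214,266),(271,195),.125),("stop",(326,267),(296,252),.124)): print(n,tri(t,p,s,q).round(3),ray(t,p,z).round(3))
print(state()["ee_pos"])
E
```

```text
[ 0.4996 -0.2342  0.1519] [ 0.4989 -0.2337  0.154 ] [ 0.4997 -0.2361  0.154 ]
[ 0.4902 -0.2346  0.1462] [ 0.4877 -0.2327  0.154 ] [ 0.4906 -0.2413  0.154 ]
[ 0.5048 -0.3114  0.1507] [ 0.5025 -0.3101  0.154 ] [ 0.5071 -0.314   0.154 ]
[ 0.5146 -0.3084  0.1503] [ 0.5125 -0.307   0.154 ] [ 0.5161 -0.3112  0.154 ]
c [ 0.50233028 -0.27216256  0.14978428]
rail yaw 0.17019682287004317 [ 0.73306479 -0.10887879  0.13      ] [ 0.3840898  -0.16885344  0.13      ]
rail yaw 0.21176864681283628 [ 0.77549068 -0.32058973  0.13      ] [ 0.43314834 -0.39419064  0.13      ]
knob [0.502 0.227 0.116] [0.501 0.225 0.125]
stop [0.501 0.007 0.116] [0.5   0.007 0.124]
[ 0.13327244 -0.53332337  0.23081682]
```

The bar's top centre is at about (0.502, -0.272), z ≈ 0.150–0.154. The closing yaw is about 0.19 rad, from both the bar and the rails. I'll shut the fingers, go over behind the bar, lower to about z 0.135, and push.

Call:
drive_tool(
  plan=[
    [[0.03, -0.013, 0, 0.055], [0.065, -0.029, 0, 0.055], [0.1, -0.044, 0, 0.055], [0.135, -0.06, 0, 0.055], [0.17, -0.075, 0, 0.055], [0.205, -0.09, 0, 0.055], [0.24, -0.106, 0, 0.055], [0.275, -0.122, 0, 0.055]],
  ],
  claw=1,
)

```text
time_s: 0.77
ee_pos: [0.3717, -0.347, 0.2311]
tool_rot: [[0.982, 0.189, -0.0], [0.189, -0.982, 0.0], [-0.0, -0.0, -1.0]]
force: [0.2, -1.7, 1.1]
grip_width: -0.0002
```

Call:
drive_tool(
  plan=[
    [[0.033, -0.016, 0, 0], [0.066, -0.033, 0, 0], [0.098, -0.05, 0, 0], [0.098, -0.05, 0.025, 0], [0.098, -0.05, 0.05, 0], [0.098, -0.05, 0.066, 0], [0.098, -0.05, 0.066, 0], [0.098, -0.05, 0.066, 0]],
  ],
)

```text
time_s: 1.43
ee_pos: [0.4571, -0.2808, 0.165]
tool_rot: [[0.982, 0.189, -0.001], [0.189, -0.982, 0.001], [-0.001, -0.001, -1.0]]
force: [0.1, -0.2, -0.8]
grip_width: -0.0
```

```bash
python3 - <<'E'
from rig import state,get_image
import cv2,numpy as np
s=state();print(s["ee_pos"],s["force"])
o=[]
for n,(x0,y0,x1,y1) in(("side",(240,240,440,440)),("top",(380,130,560,310))):
    o.append(cv2.resize(get_image(n)["pixels"][y0:y1,x0:x1],(400,400),interpolation=cv2.INTER_CUBIC))
cv2.imwrite("pics/near1.png",np.hstack(o))
E
```

```text
[ 0.4571279  -0.28082138  0.16501639] [ 0.13535553 -0.15559342 -0.80365274]
```

View pics/near1.png

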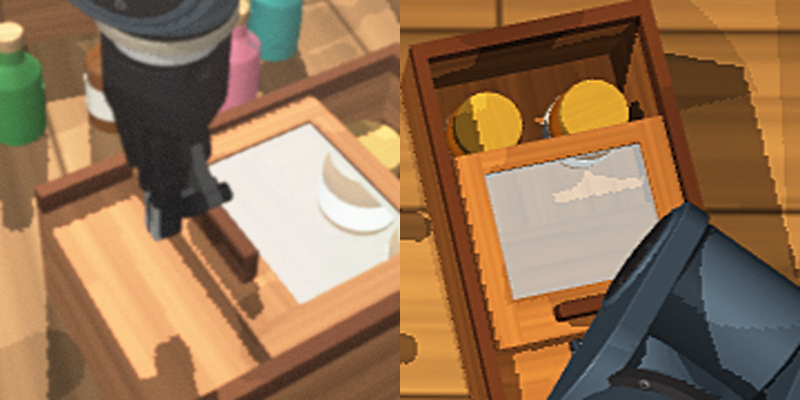

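```bash
python3 - <<'E'
import pickle
from h import *
s=pickle.load(open("side0.pkl","rb"))
T=np.array([.4571,-.2808,.165]);x=np.array([.982,.189,0]);y=np.array([.189,-.982,0])
f=lambda X:((proj(s,X)-240)*2).round()
print("tcp",f(T),"x+-11",f(T+.011*x),f(T-.011*x),"y+-15",f(T+.015*y),f(T-.015*y))
print("bar near top",f([.495,-.273,.152]))
for q in((228,192),(160,235),(165,210)):
    print(q,[ray(s,np.array(q)/2+240,z).round(3) for z in(.154,.165,.18)])
E
```

```text
tcp [162. 228.] x+-11 [176. 222.] [147. 234.] y+-15 [173. 244.] [151. 213.]
bar near top [210. 219.]
(228, 192) [array([ 0.516, -0.255,  0.154]), array([ 0.512, -0.264,  0.165]), array([ 0.506, -0.276,  0.18 ])]
(160, 235) [array([ 0.457, -0.277,  0.154]), array([ 0.454, -0.286,  0.165]), array([ 0.45 , -0.298,  0.18 ])]
(165, 210) [array([ 0.467, -0.257,  0.154]), array([ 0.464, -0.266,  0.165]), array([ 0.46 , -0.279,  0.18 ])]
```

```bash
python3 - <<'E'
from rig import get_image
import cv2,numpy as np
im=get_image("side")["pixels"][240:380,270:400]
im=cv2.convertScaleAbs(cv2.resize(im,None,fx=4.2,fy=4.2,interpolation=cv2.INTER_CUBIC),alpha=1.8,beta=20)
cv2.imwrite("pics/z2.png",im)
E
```

```text
(no output)
```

View pics/z2.png

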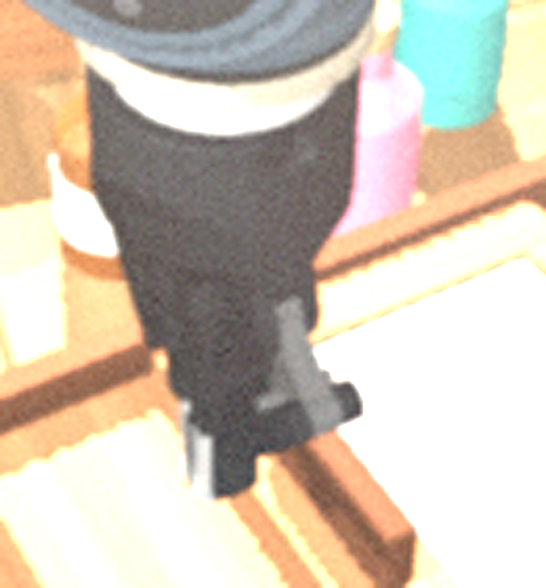

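The zoom shows an extra part on the gripper: a rod sticking out about 50 mm towards tool +x, with its underside only some 8 mm above the fingertips. If I lowered now it would hit the bar. I'll rise and turn half a turn, so the clean side faces the bar (joint 6 goes to about -2.3, within range).

Call:
drive_tool(
  plan=[
    [[0, 0, -0.015, -0.12], [0, 0, -0.03, -0.24], [0, 0, -0.03, -0.36], [0, 0, -0.03, -0.48], [0, 0, -0.03, -0.6], [0, 0, -0.03, -0.72], [0, 0, -0.03, -0.84], [0, 0, -0.03, -0.96]],
  ],
)

```text
time_s: 2.25
ee_pos: [0.4576, -0.2814, 0.1966]
tool_rot: [[0.404, 0.915, 0.002], [0.915, -0.404, -0.001], [-0.0, 0.002, -1.0]]
force: [-0.0, -0.3, 0.4]
grip_width: -0.0001
```

Call:
drive_tool(
  plan=[
    [[0, 0, 0, -0.12], [0, 0, 0, -0.24], [0, 0, 0, -0.36], [0, 0, 0, -0.48], [0, 0, 0, -0.6], [0, 0, 0, -0.72], [0, 0, 0, -0.84], [0, 0, 0, -0.96]],
  ],
)

```text
time_s: 2.92
ee_pos: [0.4576, -0.2813, 0.1965]
tool_rot: [[-0.518, 0.855, 0.002], [0.855, 0.518, -0.001], [-0.002, 0.001, -1.0]]
force: [0.4, 0.3, -0.2]
grip_width: -0.0
```

Call:
drive_tool(
  plan=[
    [[0, 0, 0, -0.12], [0, 0, 0, -0.24], [0, 0, 0, -0.36], [0, 0, 0, -0.48], [0, 0, 0, -0.6], [0, 0, 0, -0.72], [0, 0, 0, -0.84], [0, 0, 0, -0.96]],
  ],
)

```text
time_s: 3.58
ee_pos: [0.4576, -0.2814, 0.1966]
tool_rot: [[-0.998, 0.066, 0.002], [0.066, 0.998, -0.001], [-0.002, -0.001, -1.0]]
force: [1.5, -0.6, 0.1]
grip_width: 0.0002
```

Call:
drive_tool(
  plan=[
    [[0, 0, 0, -0.12], [0, 0, 0, -0.24], [0, 0, 0, -0.26], [0, 0, 0, -0.26]],
  ],
)

```text
time_s: 3.92
ee_pos: [0.4576, -0.2813, 0.1962]
tool_rot: [[-0.983, -0.185, 0.001], [-0.185, 0.983, -0.001], [-0.001, -0.001, -1.0]]
force: [1.0, -0.4, 0.1]
grip_width: -0.0002
```

```bash
python3 - <<'E'
from rig import state,get_image
import cv2
s=state();print(s["time_s"],s["joints"],s["ee_pos"],s["tool_rot"],s["force"])
im=get_image("side")["pixels"][220:400,250:400]
cv2.imwrite("pics/z3.png",cv2.convertScaleAbs(cv2.resize(im,None,fx=3.3,fy=3.3,interpolation=cv2.INTER_CUBIC),alpha=1.6,beta=20))
E
```

```text
3.9167 [-6.37875523e-01  3.66767157e-01  1.72306234e+00  2.05111445e-05
  1.05026424e+00 -2.39474100e+00] [ 0.45756853 -0.28128366  0.19618424] [[-9.82740280e-01 -1.84986664e-01  1.21477147e-03]
 [-1.84987777e-01  9.82740429e-01 -8.78295467e-04]
 [-1.03133209e-03 -1.08785421e-03 -9.99998876e-01]] [ 1.00608995 -0.36286304  0.12170717]
```

View pics/z3.png

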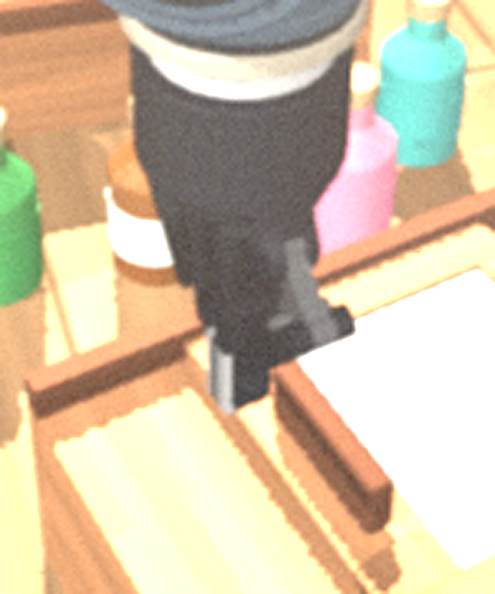

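After the half turn the part looks just the same in the image. So it isn't a protrusion on +x; it must be the near finger's knuckle, high up on the tool's y side. To be safe I'll back off 25 mm, lower there, and approach slowly while watching the force.

Call:
drive_tool(
  plan=[
    [[0.025, 0, 0, 0], [0.025, 0, 0.03, 0], [0.025, 0, 0.05, 0], [0.025, 0, 0.06, 0], [0.025, 0, 0.06, 0], [0.02, 0, 0.06, 0], [0.01, 0, 0.06, 0], [0, 0, 0.06, 0]],
  ],
)

```text
time_s: 4.63
ee_pos: [0.459, -0.2813, 0.1366]
tool_rot: [[-0.982, -0.186, 0.002], [-0.186, 0.982, -0.001], [-0.002, -0.002, -1.0]]
force: [1.2, 0.5, 0.4]
grip_width: 0.0003
```

Call:
drive_tool(
  plan=[
    [[-0.005, 0, 0, 0], [-0.01, 0, 0, 0], [-0.015, 0, 0, 0], [-0.02, 0, 0, 0], [-0.025, 0, 0, 0], [-0.03, 0, 0, 0], [-0.035, 0, 0, 0], [-0.04, 0, 0, 0]],
  ],
)

```text
time_s: 5.3
ee_pos: [0.4967, -0.2733, 0.1352]
tool_rot: [[-0.982, -0.187, -0.001], [-0.187, 0.982, 0.0], [0.001, 0.001, -1.0]]
force: [-3.4, 0.6, 1.6]
grip_width: 0.0001
```

```bash
python3 - <<'E'
from rig import state,get_image
import cv2,numpy as np
s=state();print(s["time_s"],s["ee_pos"],s["force"])
o=[]
for n,(x0,y0,x1,y1) in(("side",(270,230,470,430)),("top",(380,130,560,310))):
    o.append(cv2.resize(get_image(n)["pixels"][y0:y1,x0:x1],(400,400),interpolation=cv2.INTER_CUBIC))
cv2.imwrite("pics/near4.png",cv2.convertScaleAbs(np.hstack(o),alpha=1.4,beta=10))
E
```

```text
5.3 [ 0.4967182  -0.27330059  0.13522008] [-3.44444424  0.63493658  1.56371408]
```

View pics/near4.png

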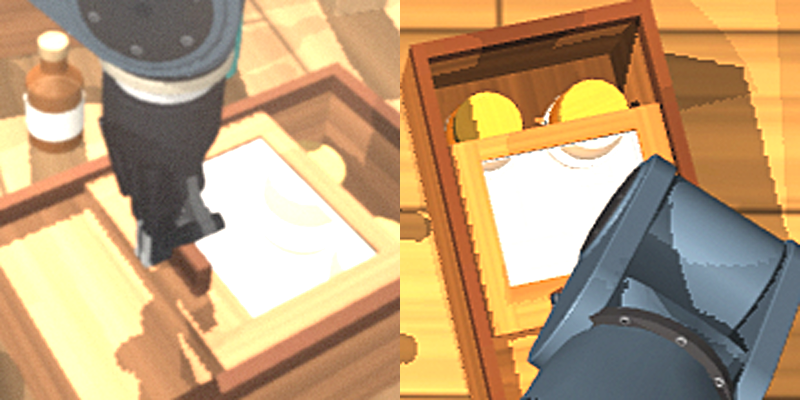

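The door is moving (3.4 N, about 10 mm so far) with the tip behind the bar. I'll go on.

Call:
drive_tool(
  plan=[
    [[-0.008, 0, 0, 0], [-0.016, 0, 0, 0], [-0.024, 0, 0, 0], [-0.032, 0, 0, 0], [-0.04, 0, 0, 0], [-0.047, 0, 0, 0], [-0.052, 0, 0, 0], [-0.056, 0, 0, 0]],
  ],
)

```text
time_s: 6.07
ee_pos: [0.5524, -0.2628, 0.1352]
tool_rot: [[-0.982, -0.187, 0.0], [-0.187, 0.982, 0.0], [-0.0, -0.0, -1.0]]
force: [-2.9, 1.4, -0.7]
grip_width: 0.0001
```

```bash
python3 - <<'E'
from rig import state,get_image
import cv2,numpy as np
s=state();print(s["time_s"],s["ee_pos"],s["force"])
o=[]
for n,(x0,y0,x1,y1) in(("side",(320,230,540,450)),("top",(380,120,530,270))):
    o.append(cv2.resize(get_image(n)["pixels"][y0:y1,x0:x1],(400,400),interpolation=cv2.INTER_CUBIC))
cv2.imwrite("pics/near5.png",np.hstack(o))
E
```

```text
6.0667 [ 0.55236703 -0.26281133  0.13518625] [-2.91500479  1.39835646 -0.68366487]
```

View pics/near5.png

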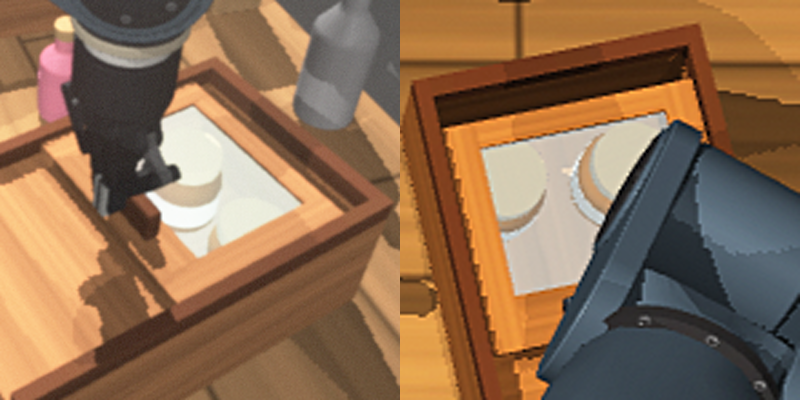

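The top view shows a gap of about 25 mm left at the far bar. I'll slow down and watch the force.

Call:
drive_tool(
  plan=[
    [[-0.003, 0, 0, 0], [-0.006, 0, 0, 0], [-0.009, 0, 0, 0], [-0.012, 0, 0, 0], [-0.015, 0, 0, 0], [-0.017, 0, 0, 0], [-0.019, 0, 0, 0], [-0.02, 0, 0, 0]],
  ],
)

```text
time_s: 6.83
ee_pos: [0.5716, -0.2592, 0.1353]
tool_rot: [[-0.982, -0.187, 0.0], [-0.187, 0.982, -0.0], [-0.0, -0.0, -1.0]]
force: [-3.1, 0.5, 0.9]
grip_width: 0.0001
```

Call:
drive_tool(
  plan=[
    [[-0.001, 0, 0, 0], [-0.002, 0, 0, 0], [-0.003, 0, 0, 0], [-0.004, 0, 0, 0]],
  ],
)

```text
time_s: 7.17
ee_pos: [0.5753, -0.2585, 0.1353]
tool_rot: [[-0.982, -0.187, -0.0], [-0.187, 0.982, 0.0], [0.0, 0.0, -1.0]]
force: [-1.6, 0.6, 1.2]
grip_width: 0.0001
```

Call:
drive_tool(
  plan=[
    [[-0.001, 0, 0, 0], [-0.002, 0, 0, 0], [-0.003, 0, 0, 0], [-0.004, 0, 0, 0]],
  ],
)

```text
time_s: 7.5
ee_pos: [0.577, -0.2581, 0.1352]
tool_rot: [[-0.982, -0.187, -0.006], [-0.187, 0.982, 0.0], [0.006, 0.001, -1.0]]
force: [-22.8, -3.4, 12.6]
grip_width: -0.0001
```

The force rose to 23 N as the door met the far bar. I'll back off, rise, and move clear to check.

Call:
drive_tool(
  plan=[
    [[0.003, 0, 0, 0], [0.008, 0, 0, 0], [0.018, 0, 0, 0], [0.033, 0, 0, 0], [0.05, 0, -0.01, 0], [0.05, 0, -0.04, 0], [0.05, 0, -0.08, 0], [0.05, 0, -0.11, 0]],
  ],
)

```text
time_s: 8.17
ee_pos: [0.5297, -0.2675, 0.2479]
tool_rot: [[-0.982, -0.187, 0.002], [-0.187, 0.982, -0.001], [-0.001, -0.001, -1.0]]
force: [0.9, -0.9, -0.5]
grip_width: 0.0003
```

Call:
drive_tool(
  plan=[
    [[0.035, -0.015, 0, 0], [0.07, -0.03, 0, 0], [0.105, -0.045, 0, 0], [0.14, -0.06, 0, 0], [0.175, -0.075, 0, 0], [0.21, -0.09, 0, 0], [0.21, -0.09, 0, 0], [0.21, -0.09, 0, 0]],
  ],
)

```text
time_s: 8.83
ee_pos: [0.3391, -0.3957, 0.2454]
tool_rot: [[-0.983, -0.184, 0.001], [-0.184, 0.983, -0.001], [-0.0, -0.001, -1.0]]
force: [0.8, 0.5, -0.3]
grip_width: -0.0001
```

```bash
python3 - <<'E'
from rig import state,get_image
import cv2,numpy as np,pickle
s=state();print(s["time_s"],s["ee_pos"],s["force"])
o=[]
for n,(x0,y0,x1,y1) in(("side",(320,230,540,450)),("top",(375,115,545,285))):
    im=get_image(n);pickle.dump(im,open(n+"1.pkl","wb"))
    o.append(cv2.resize(im["pixels"][y0:y1,x0:x1],(400,400),interpolation=cv2.INTER_CUBIC))
cv2.imwrite("pics/end.png",np.hstack(o))
a=pickle.load(open("top0.pkl","rb"))["pixels"];b=pickle.load(open("top1.pkl","rb"))["pixels"]
for n,(x0,y0,x1,y1) in dict(small=(170,165,270,320),diff=(305,250,345,295)).items():
    print(n,cv2.absdiff(a,b)[y0:y1,x0:x1].mean(),cv2.phaseCorrelate(*[cv2.cvtColor(i,6)[y0:y1,x0:x1].astype(np.float32) for i in(a,b)]))
E
```

```text
8.8333 [ 0.33908021 -0.39568164  0.24541168] [ 0.82818398  0.51914959 -0.30257094]
small 5.118494623655914 ((-0.021120137462396826, -0.01939275177076638), 0.9734798587560654)
diff 3.5368518518518517 ((0.07729020238398476, 0.5502597324587555), 0.9608570353190105)
```

View pics/end.png

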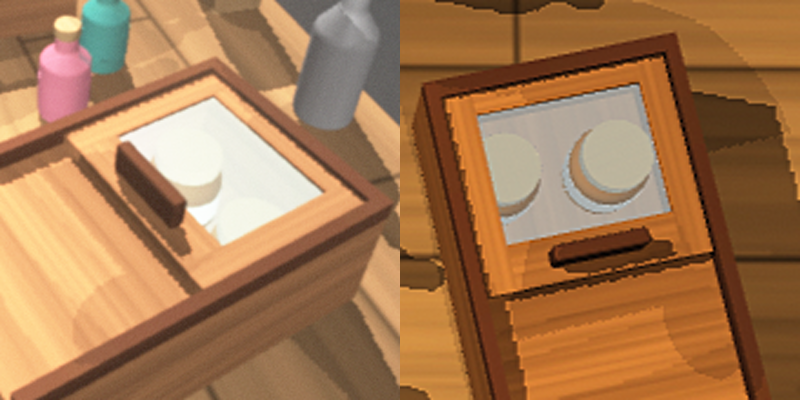

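The door meets the far bar in both views with no gap left, and the small case hasn't changed. The arm is clear, so I'll hand in.

```bash
python3 - <<'E'
import pickle,cv2,numpy as np
a,b=[cv2.cvtColor(pickle.load(open(f"side{i}.pkl","rb"))["pixels"],6)[240:310,275:320].astype(np.float32) for i in(0,1)]
print(cv2.phaseCorrelate(a,b))
from rig import sign_off
print(sign_off())
E
```

```text
((0.3988894865661159, 0.06331172303608668), 0.9396611902448866)
the job is handed in; nothing more can be done
None
```

I pushed the large case's door shut with the closed fingers behind its pull, then backed off and handed the job in at about 9 s of the 29 s.

- **Door:** the force rose to about 23 N along x, with 13 N vertically, when it met the far bar. The final top and side pictures show no gap. The arm was clear and touching nothing.
- **Small tin case:** its picture shifted by no more than 0.02 px in the top view, so its door did not move.
- **Diffuser:** it stands where it was. Its image shifted by 0.55 px in the top view and 0.4 px in the side view, not quite zero. I put that down to the arm's changed shadow, as the tool never came near it.
- **Wrong guess on the way:** I took a finger knuckle for a rod sticking out of the gripper and turned the tool half a turn to avoid it. The part looked the same afterwards, so the turn was unnecessary but harmless.
- **Height check:** triangulation put the bar's top at 146–152 mm against the stated 154 mm. I pushed at 135 mm, which was safe for either.

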